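# Let a battery cell out of the lever dispenser and ease its lid shut

### The job

Press the yellow lever of the cell dispenser down all the way and keep it down until the green battery cell has rolled out from under the lid into the front tray. Then ease the lever back up so that the lid comes down softly and does not slam, and leave it shut with the cell lying in the tray. Touch only the lever: do not touch the lid or the cell, pick nothing up, and leave the things around the dispenser where they are.

Things in the scene. Friction and masses are not known exactly. Their poses are not given: they have to be found in the camera images.
- dispenser: Screwed-down dispenser, 260 x 120 mm base, blue walls 80 mm wide. Origin: mid-width of the chute at table height; -x is its front, +y its left. Chute slopes down to the front. Hopper under the lid: x -57 to 78 mm, walls 70 mm high. Open tray: x -135 to -57 mm, walls 42 mm high; a cell rests at its front stop, centre at x -126, z 24 mm (in the tray: between x -140 and -100).
- pad_top (a point): Centre of the top of the yellow lever pad, 46 x 42 mm, 6 mm thick. Lever up: dispenser x -95, y -100, z 85 mm, open to a press from above. Lever axis runs along y at dispenser x 45, z 55 mm. Fully pressed it has sunk 51 mm, almost straight down, to z 34 mm, and slopes 0.36 rad down to the front. Spring and lid push it up with 3 to 4 N; let go, it flies up and the lid slams.
- lever_angle (a joint): Lever angle, rad: 0 up (rest, lid shut), 0.36 fully pressed (hard stop).
- lid_angle (a joint): Lid angle, rad: 0 shut, 0.86 fully open; always 2.4 x the lever angle. Above 0.65 counts as all the way, below 0.04 as shut. It slams if it falls faster than 2.5 rad/s within its last 0.3 rad, that is with the pad rising faster than about 0.14 m/s.
- lid: Clear lid with red edges, 135 x 84 mm, its red front lip 42 mm deep holds the cell back. Origin on the hinge at the hopper's rear top edge (dispenser x +76, z +74 mm); it lies towards -x and swings up to the rear.
- cell: Green round battery cell, 18 mm diameter, 65 mm long, 46 g, with its long axis (own y) across the chute. Origin at its centre. Starts in the hopper leaning on the lid's lip, at about dispenser x -48 mm; rolls out by itself in about a second.
- spool: Spool of orange wire with black flanges, standing upright, 60 mm diameter, 40 mm high; origin centre of its underside. Leave alone.
- bottle: Amber flux bottle, 40 mm diameter, 90 mm high; origin centre of its underside. Leave alone.
- screwdriver: Screwdriver with red handle, about 200 mm long, lying on the bench in front of the tray; its x points to the tip. Leave alone.

How it is judged:
On the way, in this order (a step that is already met when the one before it is completed fails the run):
1. the lever is held down, the lid wide open, and the cell has rolled into the tray (value of joint lid_angle above 0.65 rad and x of cell in the frame of dispenser between -0.14 and -0.1 m and y of cell in the frame of dispenser between -0.02 and 0.02 m and z of cell in the frame of dispenser below 0.045 m), for 0.2 s.
2. the lid is let down shut (value of joint lid_angle below 0.04 rad), for 0.2 s.
At the end, for the whole second after the job is handed in: Lid shut (below 0.04 rad), cell at rest in the front tray (centre 100 to 140 mm in front of the dispenser's origin), spool, bottle and screwdriver within 30 mm of where they stood and the bottle upright (value of joint lid_angle below 0.04 rad and x of cell in the frame of dispenser between -0.14 and -0.1 m and y of cell in the frame of dispenser between -0.02 and 0.02 m and z of cell in the frame of dispenser below 0.045 m and linear speed of cell below 0.02 m/s and distance of each of spool, bottle, screwdriver from where it was at the start of the episode below 0.03 m and angle between bottle's own z axis and vertical below 0.5 rad); the robot touches nothing.
It fails at once if the lid slams: faster than 2.5 rad/s within its last 0.3 rad (value of joint lid_angle below 0.3 rad and velocity of joint lid_angle below -2.5 rad/s).
It fails at once if the robot touches the lid (contact force between any of the fingers, the arm and lid above 1 N).
It fails at once if the robot touches the cell (contact force between any of the fingers, the arm and cell above 1 N).
It fails at once if a bystander is moved, lifted or tipped (not (distance of each of spool, bottle, screwdriver from where it was at the start of the episode below 0.03 m and angle between bottle's own z axis and vertical below 0.5 rad)).
It also fails if it takes over 35 s, if anything falls off the work surface, if the arm or the gripper's body presses on something with over 40 N, if the wrist force passes 120 N, or if a joint passes its speed limit or range.

### The arm

A 7-joint arm with a two-finger parallel gripper is mounted at the origin on the work surface. World frame = base frame: x ahead of the robot, y to its left, z up, the work surface at z = 0. Lengths are in m, angles in rad, forces in N, time in s.
With the tool pointing down it reaches from about 0.4 to 0.875 m from the base axis. Payload 19.3 kg.
Tool frame: the origin (TCP) lies at the very end of the fingers, on their centre line; the grasp point (between the pads) lies 19 mm behind it; y points along the fingers, x is the direction in which the jaws open and shut, and the axes are right-handed (so a half turn about y gives the same grasp; the last joint's range is limited). The gripper opens to 85 mm and grips with 20 to 120 N. Pads are 22 mm wide; open, the fingers measure 114 mm over their backs; the gripper's body (76 mm by 85 mm) begins 54 mm behind the grasp point. The pads swing forward as they close: fully open they stand 13 mm farther back than shut.
Start: joints at [1.083, 0.521, -0.036, 1.599, 0.021, 1.021, -0.113], TCP at [0.254, -0.571, 0.231] pointing down, gripper open.
Joint ranges: [-2.91, 2.91], [-0.3, 2.13], [-1.5, 1.42], [0.17, 2.43], [-1.26, 4.41], [0.16, 1.93], [-2.52, 2.52]. Speed limits (rad/s): [1.89, 1.89, 2.39, 2.39, 3.01, 3.01, 3.01].

### API

Orientations are given as [roll, pitch, yaw] about the fixed x, y, z axes, in that order (R = Rz(yaw) Ry(pitch) Rx(roll)).
In Python, from workcell import bot gives the robot as it stands. The module is installed in compiled form; this text tells all that it offers.
- The arm moves only by the shell command python3 -m crank 'ROWS' [FORCE]. ROWS is JSON, a list of rows, each an object of numbers: "hand": the closure, from 0 (fully open) to 1 (shut); "dx", "dy", "dz": the shift along the tool's x, y, z in mm; "yaw": the turn about the tool's y in rad. In form: [{"hand": .., "dx": .., "dy": .., "dz": .., "yaw": ..}, ...]. A call has 1 to 12 rows; each row is the pose to reach, as a shift and turn from the pose commanded when the call began, along the tool's axes at that moment; what a row does not reach only later rows make up. A row lasts 1/12 s, in which the tool goes at most 41.7 mm and 7.16 degrees, less where a joint would pass 70% of its speed; a pose out of reach is approached as far as the arm can. A call with a gripper value outside its range is refused whole. The fingers move at their own pace and stop on an object; FORCE is the grip in N (left out, the last holds). Time passes only in rows, so rows that repeat a pose let the fingers close. It gives the time, the measured TCP pose, the force and the opening at its end, in the units of the state.
- bot.observe(): the state, without advancing time (a new reading comes with each control period).
- bot.grab_frame(name): name is "scene" or "top" or "wrist"; returns the picture (400x640x3 uint8, red, green, blue); there is no depth.
- bot.camera_info(name): a dict with "fx", "fy", "cx", "cy" (pixels), "rvec" (rotation vector, rad) and "tvec" (3), from world to camera coordinates, as OpenCV has them. Camera axes: x right, y down, z forward; pixel columns grow to the right and rows downward; lengths in m; the calibration is good to about 2 mm. The wrist camera is an equidistant fisheye: a pixel r from the principal point sees the ray r / f radians off the axis. A picture is of the moment at which its call begins: read the wrist's pose just before it. camera_info takes no time and is no camera call; for the wrist camera it gives the pose at the moment of the call.
- bot.job_done(): hands the job in, once; it reports no verdict.
The state is a dict: "clock": time; "qpos": joint angles; "qd": joint speeds; "joint_efforts": joint torques, N m; "position": TCP position; "tool_rot": TCP orientation; "force": force on the tool from outside, world axes, zero at the start; "moment": the same for the moment, N m; "grip_width": finger opening in m.
Only numpy, scipy, OpenCV 4.12 (cv2) and the standard library are available. Lean on these libraries where they do the work, as an engineer would, in place of code of your own. Each camera call takes 0.05 s, during which the arm holds its last target.

## Working session

There is one attempt and no reset: what is moved stays moved. The work goes in short steps, Python scripts to look and compute and a shell command to move; the robot and the scene stay as the last step left them, time stands still between calls to the robot, and variables do not carry over. Pictures are saved under pics/ and viewed, and the job is handed in when it is done.

```bash
mkdir -p pics; python3 - <<'E'
from workcell import bot
import cv2
s=bot.observe();print(s)
for n in("scene","top"):
    cv2.imwrite(f"pics/{n}0.png",bot.grab_frame(n)[:,:,::-1]);print(n,bot.camera_info(n))
E
```

```text
{'clock': 0.0, 'qpos': array([ 1.08279655,  0.52202554, -0.03635362,  1.60000357,  0.02120453,
        1.02108442, -0.11275361]), 'qd': array([-0.00045003,  0.00065623,  0.00013441, -0.00075975, -0.00233041,
        0.00102259,  0.00059366]), 'joint_efforts': array([-1.40222484e-03, -9.27095175e+01,  1.97876640e+00, -3.69928193e+01,
        1.76951877e-02,  8.27976532e-03,  1.18085586e-05]), 'position': array([ 0.25343759, -0.57094315,  0.23071984]), 'tool_rot': array([-1.57086769e+00,  1.13351665e-03, -1.15293515e+00]), 'force': array([-0.94075289, -0.00811696, -0.08864806]), 'moment': array([ 0.06159089,  0.04837083, -0.06174828]), 'grip_width': 0.08540037074083665}
scene {'fx': 393.2429738441313, 'fy': 393.2429738441313, 'cx': 325.06925692858323, 'cy': 205.51887082359275, 'rvec': array([ 0.86785104,  2.56926252, -1.0343097 ]), 'tvec': array([ 0.40790627, -0.24006839,  1.12543406])}
top {'fx': 381.9502317292832, 'fy': 381.9502317292832, 'cx': 319.3037451801321, 'cy': 200.07760230896858, 'rvec': array([ 2.12787823, -2.15968986,  0.17986893]), 'tvec': array([0.11027884, 0.54988944, 0.9535034 ])}
```

View pics/scene0.png

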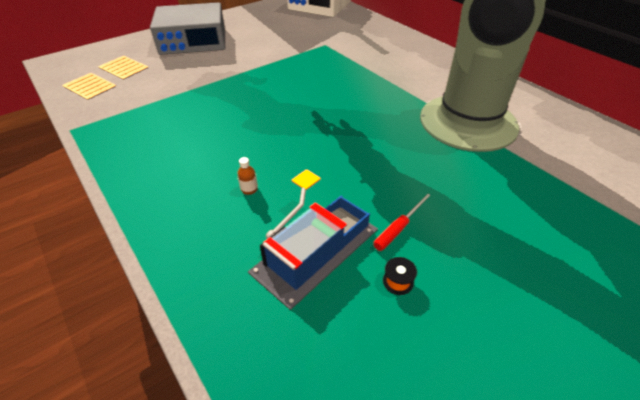

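View pics/top0.png

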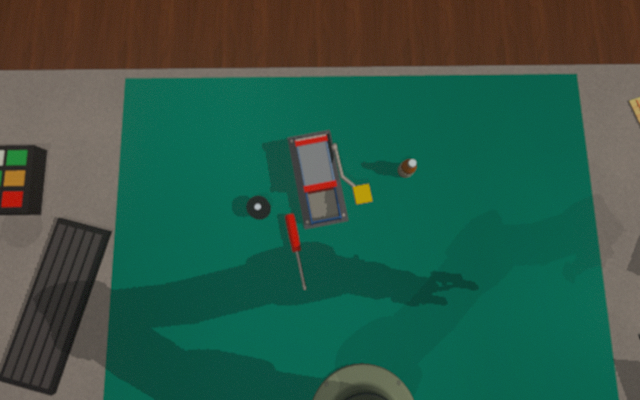

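The scene view has the yellow pad at about (306,179), the bottle at (247,177), the spool at (400,275) and the screwdriver at (400,225). The top view has the pad at (362,194), the dispenser around (318,180) with its tray end pointing down the image (towards the robot), the bottle at (408,167), the spool at (258,207) and the screwdriver at (295,245).

```bash
cat > h.py <<'E'
import cv2,numpy as np
from workcell import bot
def proj(n,P):
    c=bot.camera_info(n);K=np.array([[c['fx'],0,c['cx']],[0,c['fy'],c['cy']],[0,0,1]])
    return cv2.projectPoints(np.array(P,float).reshape(-1,1,3),c['rvec'],c['tvec'],K,None)[0].reshape(-1,2)
def ray(n,uv):
    c=bot.camera_info(n);R=cv2.Rodrigues(c['rvec'])[0];o=-R.T@c['tvec']
    d=R.T@np.array([(uv[0]-c['cx'])/c['fx'],(uv[1]-c['cy'])/c['fy'],1]);return o,d/np.linalg.norm(d)
def plane(n,uv,z):
    o,d=ray(n,uv);return o+d*(z-o[2])/d[2]
def tri(a,b):
    A=np.zeros((3,3));B=np.zeros(3);
    for o,d in(a,b):
        M=np.eye(3)-np.outer(d,d);A+=M;B+=M@o
    return np.linalg.solve(A,B)
def blobs(im,lo,hi,amin=15):
    m=cv2.inRange(cv2.cvtColor(im,cv2.COLOR_RGB2HSV),lo,hi)
    n,l,s,c=cv2.connectedComponentsWithStats(m)
    return [(c[i].round(1),s[i],l==i) for i in range(1,n) if s[i][4]>=amin]
E
python3 - <<'E'
from h import *
np.set_printoptions(precision=4,suppress=True)
uv={}
for n in("scene","top"):
    im=cv2.imread(f"pics/{n}0.png")[:,:,::-1].copy()
    b=[x for x in blobs(im,(25,150,130),(33,255,255)) if True]
    for c,s,m in b: print(n,'yellow',c,s)
    c,s,m=min(b,key=lambda x:abs(x[0][0]-(306 if n=='scene' else 362)))
    uv[n]=c; print(plane(n,c,.085), 'rect',cv2.minAreaRect(np.argwhere(m)[:,::-1].astype(np.float32)))
    for c,s,m in blobs(im,(0,180,120),(6,255,255))+blobs(im,(174,180,120),(180,255,255)): print(n,'red',c,s,plane(n,c,.075),cv2.minAreaRect(np.argwhere(m)[:,::-1].astype(np.float32)))
print('tri',tri(ray('scene',uv['scene']),ray('top',uv['top'])))
print('base',proj('top',[[0,0,0],[.25,-.57,.23]]),proj('scene',[[0,0,0],[.25,-.57,.23]]))
# bottle cap and spool tops
print('spool',plane('top',(258,207),.04),plane('scene',(400,270),.04),'bottle',plane('top',(412,162),.09),plane('scene',(244,161),.09))
im=cv2.imread("pics/top0.png");cv2.imwrite("pics/topz.png",cv2.resize(im[110:300,230:440],None,fx=3.5,fy=3.0,interpolation=cv2.INTER_CUBIC))
E
```

```text
scene yellow [305.6 178.7] [292 170  28  19 287]
[ 0.5607 -0.0052  0.085 ] rect ((305.6538391113281, 179.2307586669922), (16.086305618286133, 24.68415641784668), 56.3099365234375)
scene red [328.3 215.5] [311 203  35  26 258] [0.5812 0.1001 0.075 ] ((328.1538391113281, 215.26922607421875), (38.82901382446289, 6.933752536773682), 33.6900634765625)
scene red [390.7 232.3] [374 215  35  35 487] [0.5138 0.2055 0.075 ] ((391.00006103515625, 232.00003051757812), (11.31370735168457, 42.42640686035156), 45.0)
scene red [283.3 251.9] [266 238  35  30 239] [0.7002 0.1213 0.075 ] ((283.0, 251.5), (40.7969970703125, 6.738409996032715), 40.42607498168945)
scene red [114.6  21. ] [  82    0   63   44 1030] [ 0.6145 -1.1387  0.075 ] ((109.32353973388672, 17.794116973876953), (37.107948303222656, 65.24208068847656), 75.96376037597656)
scene red [144.2   6.2] [142   1   7  12  26] [ 0.4766 -1.2178  0.075 ] ((145.0, 6.5), (6.0, 11.0), 0.0)
scene red [149.6   1.2] [145   0   9   4  18] [ 0.4402 -1.2583  0.075 ] ((149.0, 1.5), (3.0, 8.0), 90.0)
scene red [434.7   6.4] [431   2   9  10  26] [-0.4269 -0.5
[... 2776 characters left out ...]
486328125), 80.53767395019531)
top red [319.9 186.3] [304 181  33  11 188] [0.5818 0.1004 0.075 ] ((319.9808044433594, 186.40383911132812), (5.88348388671875, 32.359161376953125), 78.69007110595703)
top red [ 11.7 198.5] [  1 191  22  16 322] [0.5613 0.8738 0.075 ] ((11.5, 198.5), (15.0, 21.0), 90.0)
top red [292.8 231.2] [287 214  13  37 270] [0.4688 0.1697 0.075 ] ((292.98077392578125, 231.9038543701172), (36.2814826965332, 7.844644546508789), 78.69007110595703)
tri [ 0.5601 -0.0059  0.0842]
base [[363.4788 420.3499]
 [654.9646 328.2154]] [[467.5976 121.6355]
 [279.1201  -2.035 ]]
spool [0.5359 0.2621 0.04  ] [0.5395 0.2629 0.04  ] bottle [ 0.6382 -0.1334  0.09  ] [ 0.6379 -0.1299  0.09  ]
```

View pics/topz.png

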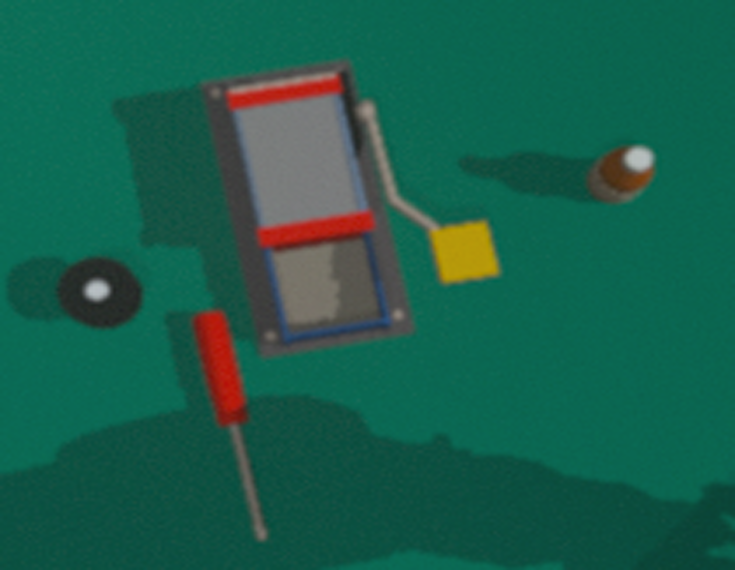

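Triangulating the pad gives (0.560, -0.006, 0.084) against a known height of 0.085. Working back from the lid bars (yaw 0.174) gives the same pad position. I'll turn the tool to line up with the dispenser (+0.244), close the hand and move above the pad.

```bash
python3 -m crank '[{"hand":1,"dx":-30,"dy":0,"dz":40,"yaw":0.05},{"hand":1,"dx":-392,"dy":60,"dz":510,"yaw":0.244},{"hand":1,"dx":-392,"dy":60,"dz":510,"yaw":0.244},{"hand":1,"dx":-392,"dy":60,"dz":510,"yaw":0.244},{"hand":1,"dx":-392,"dy":60,"dz":510,"yaw":0.244},{"hand":1,"dx":-392,"dy":60,"dz":510,"yaw":0.244},{"hand":1,"dx":-392,"dy":60,"dz":510,"yaw":0.244},{"hand":1,"dx":-392,"dy":60,"dz":510,"yaw":0.244},{"hand":1,"dx":-392,"dy":60,"dz":510,"yaw":0.244},{"hand":1,"dx":-392,"dy":60,"dz":510,"yaw":0.244},{"hand":1,"dx":-392,"dy":60,"dz":510,"yaw":0.244},{"hand":1,"dx":-392,"dy":60,"dz":510,"yaw":0.244}]' 20
```

```text
clock: 1.1
position: [0.4915, -0.1324, 0.1856]
tool_rot: [-1.571, 0.0, -1.397]
force: [1.1, -0.4, 0.5]
grip_width: -0.0001
```

```bash
python3 -m crank '[{"hand":1,"dx":-30,"dy":5,"dz":24,"yaw":0},{"hand":1,"dx":-60,"dy":8,"dz":48,"yaw":0},{"hand":1,"dx":-90,"dy":12,"dz":72,"yaw":0},{"hand":1,"dx":-90,"dy":12,"dz":72,"yaw":0},{"hand":1,"dx":-90,"dy":12,"dz":72,"yaw":0},{"hand":1,"dx":-90,"dy":12,"dz":72,"yaw":0}]'; python3 - <<'E'
from h import *
for n in("scene","top","wrist"): cv2.imwrite(f"pics/{n}1.png",bot.grab_frame(n)[:,:,::-1])
s=bot.observe();print(s['position'],s['tool_rot'],s['force'])
a=s['tool_rot'][2];d=np.array([.560,-.007])-s['position'][:2]
print('dx',d@[np.cos(a),np.sin(a)]*1e3,'dz',d@[-np.sin(a),np.cos(a)]*1e3)
E
```

```text
clock: 1.6
position: [0.5461, -0.0336, 0.1735]
tool_rot: [-1.572, -0.0, -1.397]
force: [-0.3, -1.4, 0.1]
grip_width: -0.0001
[ 0.54609148 -0.03446611  0.17397584] [-1.57091180e+00 -3.28792722e-04 -1.39870063e+00] [-0.02125678  0.01055716 -0.03933244]
dx -24.67858535097949 dz 18.406569752381415
```

View pics/scene1.png

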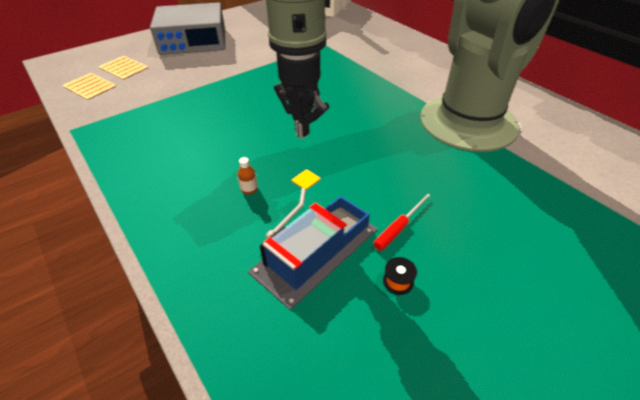

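View pics/wrist1.png

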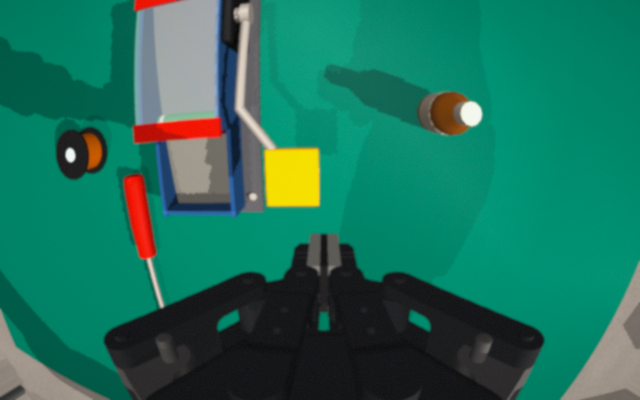

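Wrist view: the closed fingertips at (323,240) are just short of the pad at (292,178), and the way is clear. I'll bias the press point about 6 mm outward, away from the walls.

```bash
python3 -m crank '[{"hand":1,"dx":-10,"dy":10,"dz":8,"yaw":0},{"hand":1,"dx":-20,"dy":25,"dz":17,"yaw":0},{"hand":1,"dx":-20,"dy":45,"dz":17,"yaw":0},{"hand":1,"dx":-20,"dy":62,"dz":17,"yaw":0},{"hand":1,"dx":-20,"dy":74,"dz":17,"yaw":0},{"hand":1,"dx":-20,"dy":77,"dz":17,"yaw":0},{"hand":1,"dx":-20,"dy":77,"dz":17,"yaw":0},{"hand":1,"dx":-20,"dy":77,"dz":17,"yaw":0}]'; python3 - <<'E'
from h import *
for n in("scene","wrist"): cv2.imwrite(f"pics/{n}2.png",bot.grab_frame(n)[:,:,::-1])
s=bot.observe();print(s['position'],s['tool_rot'],s['force'])
E
```

```text
clock: 2.42
position: [0.56, -0.0108, 0.0974]
tool_rot: [-1.57, -0.0, -1.397]
force: [-0.3, -0.1, 0.1]
grip_width: 0.0
[ 0.5602475  -0.01074175  0.0977727 ] [-1.56944769e+00 -1.58926039e-04 -1.39738226e+00] [-0.32095901 -0.39171742  0.7602098 ]
```

View pics/wrist2.png

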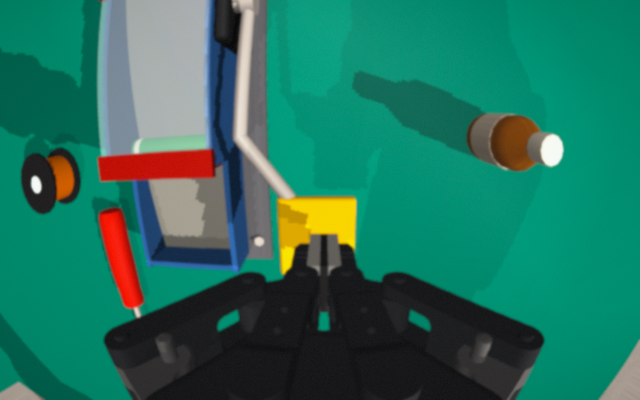

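View pics/scene2.png

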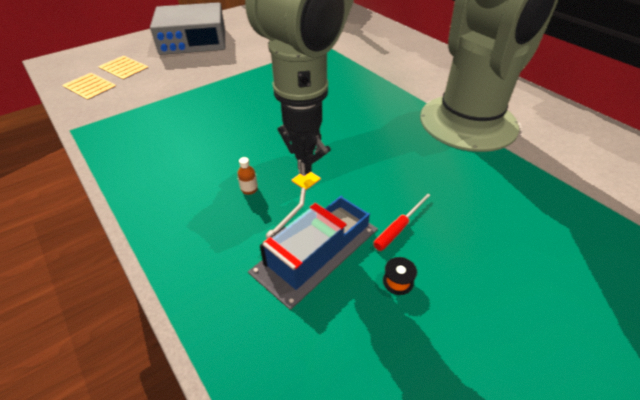

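The tip sits over the pad at about (322,235), 13 mm above its top. Now I'll press.

```bash
python3 -m crank '[{"hand":1,"dx":0,"dy":8,"dz":0,"yaw":0},{"hand":1,"dx":0,"dy":14,"dz":0,"yaw":0},{"hand":1,"dx":0,"dy":20,"dz":0,"yaw":0},{"hand":1,"dx":0,"dy":26,"dz":0,"yaw":0},{"hand":1,"dx":0,"dy":32,"dz":0,"yaw":0},{"hand":1,"dx":0,"dy":38,"dz":0,"yaw":0},{"hand":1,"dx":0,"dy":44,"dz":0,"yaw":0},{"hand":1,"dx":0,"dy":49,"dz":0,"yaw":0},{"hand":1,"dx":0,"dy":53,"dz":0,"yaw":0},{"hand":1,"dx":0,"dy":56,"dz":0,"yaw":0},{"hand":1,"dx":0,"dy":56,"dz":0,"yaw":0}]'; python3 - <<'E'
from h import *
for n in("scene","wrist"): cv2.imwrite(f"pics/{n}3.png",bot.grab_frame(n)[:,:,::-1])
s=bot.observe();print(s['position'],s['tool_rot'],s['force'])
E
```

```text
clock: 3.43
position: [0.5599, -0.0106, 0.0404]
tool_rot: [-1.571, 0.0, -1.397]
force: [-1.8, -1.2, 3.6]
grip_width: -0.0002
[ 0.55991021 -0.01059478  0.04095064] [-1.57050148e+00  2.36563878e-05 -1.39698980e+00] [-1.70368651 -0.63830879  3.29213613]
```

View pics/wrist3.png

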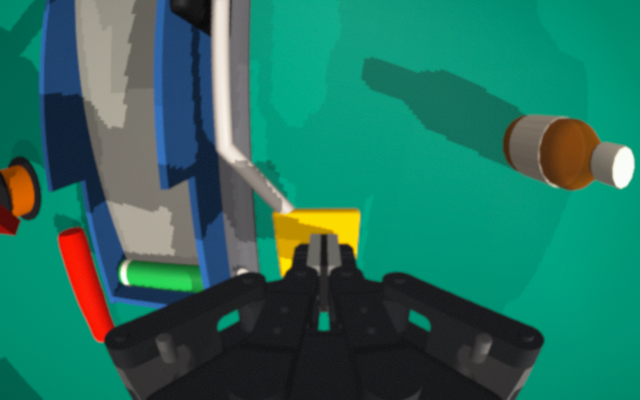

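View pics/scene3.png

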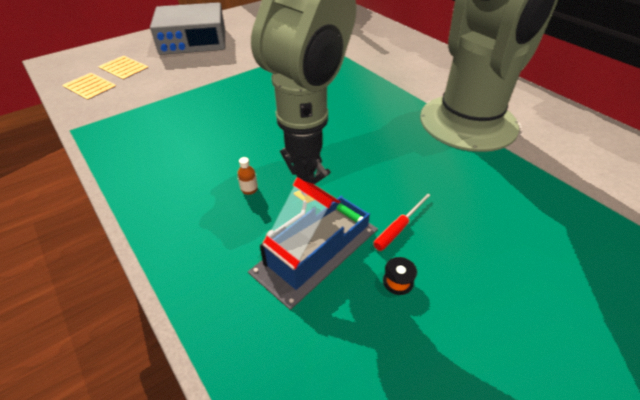

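The cell is already at the front stop: wrist view (160,275), scene view (350,212), with the lid wide open. I'll press the last few millimetres to the stop and hold there for about a second.

```bash
python3 -m crank '[{"hand":1,"dy":1,"dx":0,"dz":0,"yaw":0},{"hand":1,"dy":2,"dx":0,"dz":0,"yaw":0},{"hand":1,"dy":3,"dx":0,"dz":0,"yaw":0},{"hand":1,"dy":3,"dx":0,"dz":0,"yaw":0},{"hand":1,"dy":3,"dx":0,"dz":0,"yaw":0},{"hand":1,"dy":3,"dx":0,"dz":0,"yaw":0},{"hand":1,"dy":3,"dx":0,"dz":0,"yaw":0},{"hand":1,"dy":3,"dx":0,"dz":0,"yaw":0},{"hand":1,"dy":3,"dx":0,"dz":0,"yaw":0},{"hand":1,"dy":3,"dx":0,"dz":0,"yaw":0},{"hand":1,"dy":3,"dx":0,"dz":0,"yaw":0},{"hand":1,"dy":3,"dx":0,"dz":0,"yaw":0}]'; python3 - <<'E'
from h import *
im=bot.grab_frame("scene")
cv2.imwrite("pics/scene4.png",im[:,:,::-1])
s=bot.observe();print(s['clock'],s['position'],s['force'])
o=np.array([.5815,.1003])+ .057*np.array([.985,.173])
for c,st,m in blobs(im,(55,120,60),(75,255,255)):
    if st[4]<600:
        p=plane("scene",c,.028);d=p[:2]-o;print(c,st,'disp x',d@[.985,.173],'y',d@[-.173,.985])
c=(350,212);p=plane("scene",c,.028);d=p[:2]-o;print('manual',d@[.985,.173],d@[-.173,.985])
# rear lid bar / lid lip angle
E
```

```text
clock: 4.53
position: [0.5597, -0.0106, 0.0379]
tool_rot: [-1.571, 0.0, -1.397]
force: [0.9, -0.2, 3.8]
grip_width: -0.0001
4.5833 [ 0.55974086 -0.01060947  0.03786037] [ 1.81277847 -0.48754949  3.75482539]
[326.  97.] [326  89   1  17  17] disp x -0.43558510673480866 y -0.3543344614096026
[347.9 211.9] [337 204  24  18 191] disp x -0.12541126567094132 y -0.005051955710529605
[384. 229.] [377 222  15  15  15] disp x -0.1391878405148368 y 0.0807731648392209
manual -0.1282406969857653 -0.0015540689767486813
```

View pics/scene4.png

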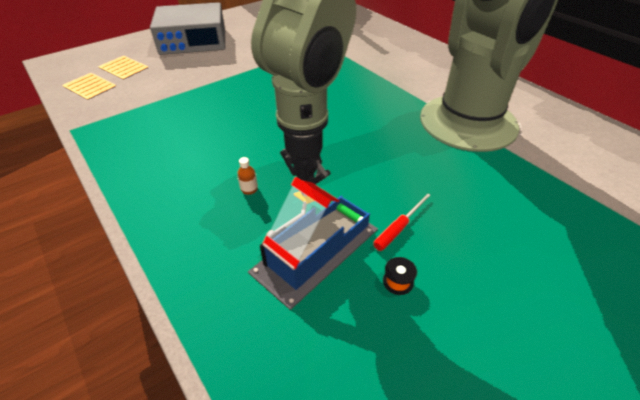

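Cell measured at dispenser x -0.125, y about -0.004. The force is still only the spring (3.8 N), so I'll go slightly further to reach the hard stop.

```bash
python3 -m crank '[{"hand":1,"dy":1,"dx":0,"dz":0,"yaw":0},{"hand":1,"dy":2,"dx":0,"dz":0,"yaw":0},{"hand":1,"dy":2,"dx":0,"dz":0,"yaw":0},{"hand":1,"dy":2,"dx":0,"dz":0,"yaw":0}]';python3 -m crank '[{"hand":1,"dy":1,"dx":0,"dz":0,"yaw":0},{"hand":1,"dy":2,"dx":0,"dz":0,"yaw":0},{"hand":1,"dy":2,"dx":0,"dz":0,"yaw":0},{"hand":1,"dy":2,"dx":0,"dz":0,"yaw":0}]'
```

```text
clock: 4.92
position: [0.5599, -0.0106, 0.0362]
tool_rot: [-1.57, -0.0, -1.397]
force: [-0.7, 0.5, 13.3]
grip_width: 0.0
clock: 5.25
position: [0.5602, -0.0106, 0.0355]
tool_rot: [-1.57, -0.0, -1.397]
force: [-10.1, -0.7, 40.9]
grip_width: 0.0
```

The hard stop is reached: force rose to 41 N at z 35.5 mm. Now I'll ease it up at about 36 mm/s (3 mm per row).

```bash
python3 -m crank '[{"hand":1,"dy":-2,"dx":0,"dz":0,"yaw":0},{"hand":1,"dy":-4,"dx":0,"dz":0,"yaw":0},{"hand":1,"dy":-7,"dx":0,"dz":0,"yaw":0},{"hand":1,"dy":-10,"dx":0,"dz":0,"yaw":0},{"hand":1,"dy":-13,"dx":0,"dz":0,"yaw":0},{"hand":1,"dy":-16,"dx":0,"dz":0,"yaw":0},{"hand":1,"dy":-19,"dx":0,"dz":0,"yaw":0},{"hand":1,"dy":-22,"dx":0,"dz":0,"yaw":0},{"hand":1,"dy":-25,"dx":0,"dz":0,"yaw":0},{"hand":1,"dy":-28,"dx":0,"dz":0,"yaw":0},{"hand":1,"dy":-31,"dx":0,"dz":0,"yaw":0},{"hand":1,"dy":-33,"dx":0,"dz":0,"yaw":0}]';python3 -m crank '[{"hand":1,"dy":-2,"dx":0,"dz":0,"yaw":0},{"hand":1,"dy":-4,"dx":0,"dz":0,"yaw":0},{"hand":1,"dy":-6,"dx":0,"dz":0,"yaw":0},{"hand":1,"dy":-8,"dx":0,"dz":0,"yaw":0},{"hand":1,"dy":-10,"dx":0,"dz":0,"yaw":0},{"hand":1,"dy":-12,"dx":0,"dz":0,"yaw":0},{"hand":1,"dy":-14,"dx":0,"dz":0,"yaw":0},{"hand":1,"dy":-16,"dx":0,"dz":0,"yaw":0},{"hand":1,"dy":-18,"dx":0,"dz":0,"yaw":0},{"hand":1,"dy":-20,"dx":0,"dz":0,"yaw":0},{"hand":1,"dy":-22,"dx":0,"dz":0,"yaw":0},{"hand":1,"dy":-24,"dx":0,"dz":0,"yaw":0}]'
```

```text
clock: 6.25
position: [0.56, -0.0106, 0.0674]
tool_rot: [-1.57, -0.0, -1.397]
force: [-1.7, 0.1, 3.4]
grip_width: -0.0002
clock: 7.25
position: [0.5593, -0.0107, 0.0909]
tool_rot: [-1.572, 0.0, -1.397]
force: [0.0, -0.3, -0.0]
grip_width: 0.0002
```

The force is back to zero and the tip is 6 mm above the resting pad. I'll retreat straight up and check.

```bash
python3 -m crank '[{"hand":1,"dy":-6,"dx":0,"dz":0,"yaw":0},{"hand":1,"dy":-20,"dx":0,"dz":0,"yaw":0},{"hand":1,"dy":-40,"dx":0,"dz":0,"yaw":0},{"hand":1,"dy":-65,"dx":0,"dz":0,"yaw":0},{"hand":1,"dy":-80,"dx":10,"dz":-10,"yaw":0},{"hand":1,"dy":-90,"dx":30,"dz":-30,"yaw":0},{"hand":1,"dy":-95,"dx":50,"dz":-50,"yaw":0},{"hand":1,"dy":-95,"dx":60,"dz":-60,"yaw":0},{"hand":1,"dy":-95,"dx":60,"dz":-60,"yaw":0},{"hand":1,"dy":-95,"dx":60,"dz":-60,"yaw":0},{"hand":1,"dy":-95,"dx":60,"dz":-60,"yaw":0}]'; python3 - <<'E'
from h import *
I={n:bot.grab_frame(n) for n in("scene","top")}
cv2.imwrite("pics/scene5.png",I["scene"][:,:,::-1]);cv2.imwrite("pics/top5.png",I["top"][:,:,::-1])
o=np.array([.5815,.1003])+ .057*np.array([.985,.173]);uv={}
for n in I:
  old=cv2.imread(f"pics/{n}0.png")[:,:,::-1].copy()
  for nm,lo,hi in(("green",(55,120,60),(75,255,255)),("yellow",(25,150,130),(33,255,255)),("red",(0,180,120),(6,255,255))):
    for lab,im in(("old",old),("new",I[n])):
      for c,s,m in blobs(im,lo,hi,60):
        p=plane(n,c,.028);d=p[:2]-o
        if np.hypot(*d)<.3 and s[4]<600: print(n,nm,lab,c,s[4],'disp',d@[.985,.173],d@[-.173,.985])
E
```

```text
clock: 8.17
position: [0.5114, -0.0793, 0.1858]
tool_rot: [-1.571, 0.0, -1.396]
force: [0.2, -0.7, 0.1]
grip_width: 0.0
scene green new [347.9 212. ] 191 disp -0.12518826904602712 -0.004862064163976968
scene yellow old [305.6 178.7] 287 disp -0.1390546179556152 -0.14602484583497952
scene yellow new [305.4 178.6] 290 disp -0.13898456011163432 -0.14661081667428302
scene red old [328.3 215.5] 258 disp -0.08919784634409487 -0.02889054673513055
scene red old [390.7 232.3] 487 disp -0.14135244695084365 0.09615993130649787
scene red old [283.3 251.9] 239 disp 0.04166943676480888 -0.028598633852087503
scene red new [328.2 215.5] 259 disp -0.08905369704992462 -0.02904676312154404
scene red new [390.5 232.4] 481 disp -0.1408591396711228 0.09601745995938867
scene red new [283.3 251.9] 240 disp 0.04166943676480888 -0.028598633852087503
top green new [325.8 215.2] 99 disp -0.12675499906772553 -0.002811141861181512
top yellow old [362.4 193.5] 285 disp -0.08799359233908062 -0.10949541566016259
top yellow new [362.4 193.6] 289 disp -0.08825780462855992 -0.10943989698111636
top red old [311.  140.7] 116 disp 0.08058271969952843 -0.00218100374345675
top red old [319.9 186.3] 188 disp -0.04776444037901808 -0.0021556885963111404
top red old [292.8 231.2] 270 disp -0.15190405479193433 0.08994918365605092
top red new [311.1 140.6] 117 disp 0.0808094151549611 -0.002499923637105194
top red new [320.  186.2] 182 disp -0.04754769614961772 -0.0024685840005156503
top red new [292.8 231.9] 287 disp -0.15370317904726308 0.09027377118769904
```

View pics/scene5.png

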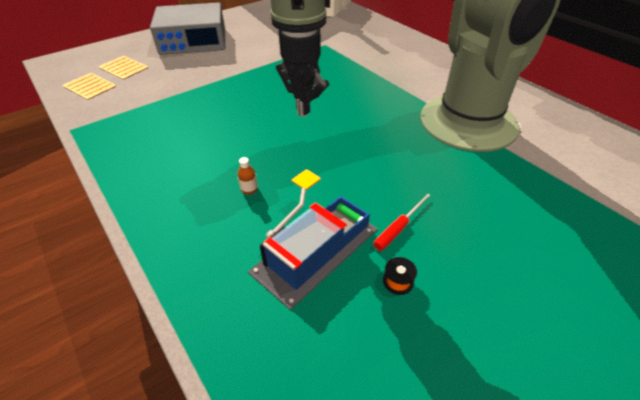

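View pics/top5.png

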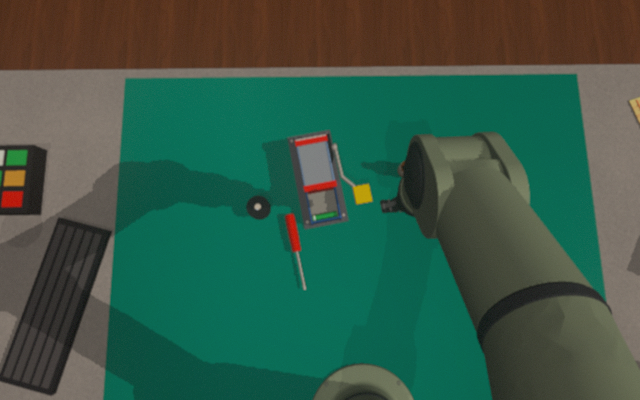

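The lid bars and pad are back at their starting pixels. The cell is in the tray (scene view (348,212), top view (326,215)) and the bystanders haven't moved. Handing in.

```bash
python3 -c "
from workcell import bot
print(bot.job_done())"
```

```text
the job is handed in; nothing more can be done
None
```

The job is done and handed in at about 8.3 s of the 35 s allowed; no verdict was reported.

- **Press:** I pressed the yellow lever down with the closed fingertips until it hit its hard stop. There the TCP was at z 35.5 mm and the upward force rose to 41 N. The cell was already at the front stop by the first picture, and I held the lever down for almost 2 s more.
- **Let-down:** I eased the lever up at about 24–36 mm/s, well under the 0.14 m/s slam limit. The force was back to zero at the top, and I moved the arm clear.
- **Last checks:** Lid bars and pad were within 0.2 px of their starting positions, so the lid is shut. The cell lies at dispenser x −0.125 to −0.127 m, y −0.003 to −0.005 m. The spool and bottle look unmoved.
- **One small difference:** the screwdriver's red handle shifted 0.7 px (about 2 mm) in the top view but only 0.2 px in the scene view. Shadow lighting is the likely cause, and it is far below the 30 mm limit. No check failed.

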